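Sort the biscuits and open the jam

ROBOT

A 6-joint arm with a two-finger parallel gripper is mounted at the origin on a cart in front of the work surface, level with it; the furniture and walls round the work are solid. World frame = base frame: x ahead of the robot, y to its left, z up, the work surface at z = 0. Lengths are in mm, angles in degrees, forces in N, time in s.
With the tool pointing down it reaches from about 425 to 1125 mm from the base axis. Payload 14.9 kg.
Tool frame: the origin (TCP) lies at the very end of the fingers, on their centre line; the grasp point (between the pads) lies 19 mm behind it; z points along the fingers, y is the line along which they close (so a half turn about z gives the same grasp; the last joint's range is limited). The gripper opens to 91 mm and grips with 3 to 60 N. Pads are 32 mm wide; open, the fingers measure 118 mm over their backs; the gripper's body (76 mm by 178 mm) begins 60 mm behind the grasp point.
Start: joints at [-1.908, 21.709, 99.362, -0, 58.929, -1.908], TCP at [700.013, -0.006, 184.432] pointing down, gripper open.
Joint ranges: [-158.91, 158.91], [-42.39, 125.64], [0.06, 152.35], [-60.88, 240.88], [17.5, 164.5], [-176.32, 176.32]. Speed limits (degrees/s): [108.29, 108.29, 136.94, 180, 180, 180].

INTERFACE

Orientations are given as a 3x3 rotation matrix whose columns are the frame's x, y, z axes.
In Python, from station import observe, capture, camera_model, hand_in gives the robot as it stands.
- The arm moves only by the tool arm_command, never from a script. Its argument "deltas" is a list of rows, each a list of 3 entries, a list of its own where there are three numbers: the opening, from 0 (shut) to 1 (fully open), then the shift along the tool's x, y, z in m, then the turn about the tool's z in degrees. In form: [[claw, [dx, dy, dz], yaw], ...]. A call has 1 to 12 rows; each row is the pose to reach, as a shift and turn from the pose commanded when the call began, along the tool's axes at that moment; what a row does not reach only later rows make up. A row lasts 1/12 s, in which the tool goes at most 41.7 mm and 7.16 degrees, less where a joint would pass 70% of its speed; a pose out of reach is approached as far as the arm can. A call with a gripper value outside its range is refused whole. The fingers move at their own pace and stop on an object; "grip_force" is the grip in N (left out, the last holds). Time passes only in rows, so rows that repeat a pose let the fingers close. It gives the time, the measured TCP pose, the force, the opening and the grip force at its end, in the units of the state.
- observe(): the state, without advancing time (a new reading comes with each control period).
- capture(name): name is "scene" or "side" or "wrist"; returns the picture (384x512x3 uint8, blue, green, red); there is no depth.
- camera_model(name): a dict with "fovy" (degrees; the focal length in pixels is half the picture's height over the tangent of half this angle, whatever the lens; pixels are square), "cx", "cy" (the principal point, pixels), "R" (3x3) and "t" (3): a world point X has camera coordinates R X + t; the wrist camera has in their place "tool_from_camera" (4x4, takes a point from camera to tool coordinates, whose origin is the TCP and whose axes are the flange's). Camera axes: x right, y down, z forward; pixel columns grow to the right and rows downward; lengths in mm; the calibration is good to about 2 mm. The wrist camera is an equidistant fisheye: a pixel r from the principal point sees the ray r / f radians off the axis. A picture is of the moment at which its call begins: read the wrist's pose just before it. camera_model takes no time and is no camera call.
- hand_in(): hands the job in; it is judged then, once.
The state is a dict: "t": time; "joints": joint angles; "joint_velocities": joint speeds; "joint_efforts": joint torques, N m; "tool_pos": TCP position; "tcp_rot": TCP orientation; "wrist_force": force on the tool from outside, world axes, zero at the start; "moment": the same for the moment, N m; "gripper_width": finger opening in mm; "gripper_force": force on a finger pad.
Only numpy, scipy, OpenCV 4.12 (cv2) and the standard library are available. Lean on these libraries where they do the work, as an engineer would, in place of code of your own. Each camera call takes 0.05 s, during which the arm holds its last target. There are 200 camera calls.

TASK

I am about to sandwich the biscuits on the chopping board with jam: first pick out the one broken biscuit and put it on the saucer. Then unscrew the tight lid of the jam jar (anticlockwise seen from above) while the jar stays down in its holder, and once the thread is free lift the lid off; finish while still holding the lid, level and still, centred a few centimetres above the jar's mouth so that it drips back into the jar. Leave the whole biscuits and everything else where they are.

Things in the scene. Friction and masses are not known exactly. Their poses are not given: they have to be found in the camera images.
- biscuit_broken: the broken biscuit, golden brown: somewhat more than half of a 56 mm round biscuit, 14 mm thick, lying flat on the board. Origin: centre of its underside. Its x axis points to the ragged break; it measures 34 mm along x (from -17, the round back, to +17, the break) and 56 mm along y. About 18 g.
- biscuit_1: a whole round biscuit, 56 mm across, 14 mm thick, golden brown with small dots, lying flat on the board; stays there. Origin: centre of its underside.
- biscuit_2: a whole round biscuit, 56 mm across, 14 mm thick, golden brown with small dots, lying flat on the board; stays there. Origin: centre of its underside.
- biscuit_3: a whole round biscuit, 56 mm across, 14 mm thick, golden brown with small dots, lying flat on the board; stays there. Origin: centre of its underside.
- biscuit_4: a whole round biscuit, 56 mm across, 14 mm thick, golden brown with small dots, lying flat on the board; stays there. Origin: centre of its underside.
- board: wooden chopping board, 170 mm along its x, 260 mm along its y, 22 mm thick, fixed. Five biscuits lie on it in six places (two columns 84 mm apart along x, three rows 86 mm apart along y); which biscuit lies where varies. Origin: centre of its underside.
- saucer: white saucer, 130 mm across, rim 15 mm high, flat inside to about 38 mm from its middle, where the inner floor is 5 mm above its underside; loose. Origin: centre of its underside.
- jar_holder: pale grey one-handed jar holder, held to the worktop by suction feet (fixed): 104 mm square foot and a square collar, 81 mm outside, with its rim 44 mm above the worktop. It keeps the square jar from turning; the jar stands in it with 1.5 mm play on a floor 9 mm above the worktop and can be lifted out. Origin: centre of its underside.
- jam_jar: square glass jar of red jam, 66 mm wide, about 0.42 kg, standing loose in the holder. Origin: centre of its underside; z up. Its glass shoulders end 83 mm, its neck 101 mm above the origin; a springy red sealing ring on the mouth reaches to 105 mm when free.
- lid: round gold screw lid with a white dot on top, 60 mm across, 20 mm high, 45 g. Origin: centre of the lower edge of its skirt; z up. Tight, its origin is 85 to 86 mm above the jar's (its top 114 mm above the worktop), its x axis along the jar's. The fingers can reach down to the skirt's lower edge, 7 mm above the square body of the jar. At first it takes about 0.5 to 0.8 N m to turn.
- jar_mouth (a point): the middle of the free sealing ring's top, 105 mm above the jar's origin; the tight lid squeezes the ring with about 22 N. Right-hand thread, three lugs: turned anticlockwise the lid rises about 3 mm in all and comes free after about 1.05 rad (60 degrees); from 1.15 to 1.65 rad it lifts off freely.
- pepper_mill: bystander: dark wooden pepper mill, 150 mm tall, loose
- spice_jar_a: bystander: spice jar with a red cap, 106 mm tall, loose
Things that resemble listed ones, but are neither listed nor needed, are in the scene too. What is shaped like the lid but turquoise is not meant.

How it is judged:
By the outcome, as a careful person would: the job done as asked, in the order asked, and still so for the second after the job is handed in, while the arm keeps its last pose, push and grip.
It also fails if it takes over 42 s, if anything falls off the work surface, if the arm or the gripper's body presses on something with over 40 N, if the wrist force passes 120 N, or if a joint passes its speed limit or range.

## Working session

There is one attempt and no reset: what is moved stays moved. The work goes in short steps, Python scripts to look and compute and a tool call to move; the robot and the scene stay as the last step left them, time stands still between calls to the robot, and variables do not carry over. Pictures are saved under pics/ and viewed, at most 10 in all, crops included, and the job is handed in when it is done.

Besides the shell and the picture viewer there is one more tool, called by a JSON object that holds its "op" and its "data", one argument or row to a line. arm_command: Moves the arm, as the interface text tells. Its arguments: {"type":"object","properties":{"deltas":{"type":"array","items":{"type":"array"}},"grip_force":{"type":"number"}},"required":["deltas"]}

```bash
ls; mkdir -p pics; cat > h.py <<'E'
import numpy as np, cv2
from station import observe, capture, camera_model, hand_in
def pose():
    s=observe(); return s, np.array(s["tool_pos"]), np.array(s["tcp_rot"])
def ray(name,uv,p=None,R=None):
    m=camera_model(name); f=192/np.tan(np.radians(m["fovy"])/2)
    d=np.array([uv[0]-m["cx"],uv[1]-m["cy"]],float)
    if name!="wrist":
        Rc=np.array(m["R"]);t=np.array(m["t"]); v=Rc.T@np.array([d[0]/f,d[1]/f,1]); return -Rc.T@t, v/np.linalg.norm(v)
    r=np.hypot(*d);th=r/f; c=np.array([*(d/max(r,1e-9)*np.sin(th)),np.cos(th)])
    T=np.array(m["tool_from_camera"]); return p+R@T[:3,3], R@T[:3,:3]@c
def plane(o,v,z): return o+v*(z-o[2])/v[2]
def tri(rays):
    A=sum(np.eye(3)-np.outer(v,v) for o,v in rays); b=sum((np.eye(3)-np.outer(v,v))@o for o,v in rays)
    return np.linalg.solve(A,b)
E
python3 - <<'E'
from h import *
s,p,R=pose(); print(s)
ims=[capture(n) for n in("scene","side","wrist")]
for n,i in zip("abc",ims): cv2.imwrite(f"pics/raw_{n}.png",i)
np.savez("pose0.npz",p=p,R=R)
cv2.imwrite("pics/v1.png",cv2.resize(ims[0],(800,600))); cv2.imwrite("pics/v2.png",cv2.resize(ims[1],(800,600)));cv2.imwrite("pics/v3.png",cv2.resize(ims[2],(800,600)))
for n in("scene","side","wrist"): print(camera_model(n))
E
```

```text
pics
{'t': 0.0, 'joints': array([-1.90798271e+00,  2.17384186e+01,  9.93938594e+01, -2.05874202e-03,
        5.89302723e+01, -1.90591718e+00]), 'joint_velocities': array([-0.03282107, -0.01534649, -0.06759105, -0.11410045,  0.04181752,
       -0.08951403]), 'joint_efforts': array([ 6.45993277e-04, -7.63727903e+01, -4.34372771e+01,  6.49972307e-02,
        4.23743343e-02, -1.55693674e-04]), 'tool_pos': array([ 6.99581254e+02, -1.33661898e-03,  1.83804581e+02]), 'tcp_rot': array([[ 1.74928031e-05,  9.99999403e-01, -1.09212671e-03],
       [ 1.00000000e+00, -1.74867110e-05,  5.58778742e-06],
       [ 5.56868638e-06, -1.09212680e-03, -9.99999404e-01]]), 'wrist_force': array([-0.60753992, -0.41475732, -0.21272088]), 'moment': array([-0.02392831, -0.02332598,  0.02178305]), 'gripper_force': 0.0, 'gripper_width': 91.140948239547}
{'fovy': 51.97569364420745, 'cx': 257.72904790400344, 'cy': 187.56027595202485, 'R': array([[ 0.66832469, -0.7436737 ,  0.01707437],
       [-0.5390076 , -0.49995898, -0.67787302],
       [ 0.51265282,  0.44383606, -0.7349807 ]]), 't': array([-596.88226769,  229.75383269,  754.22514638])}
{'fovy': 46.64008966364305, 'cx': 254.70307987353627, 'cy': 189.04160822769842, 'R': array([[ 0.93350252, -0.35853988, -0.00471242],
       [-0.23045149, -0.5898365 , -0.77394123],
       [ 0.27470924,  0.72356207, -0.6332399 ]]), 't': array([-651.35640342,   38.34895689, 1006.8233596 ])}
{'fovy': 65.70646984690485, 'cx': 258.0298587427896, 'cy': 188.5964958719972, 'tool_from_camera': array([[ 4.44602138e-04, -9.55068987e-01, -2.96383253e-01,
         8.23507072e+01],
       [ 9.99999081e-01,  4.50862015e-05,  1.35480427e-03,
         1.46963285e-01],
       [-1.28056875e-03, -2.96383583e-01,  9.55068129e-01,
        -2.01560768e+02],
       [ 0.00000000e+00,  0.00000000e+00,  0.00000000e+00,
         1.00000000e+00]])}
```

View pics/v1.png

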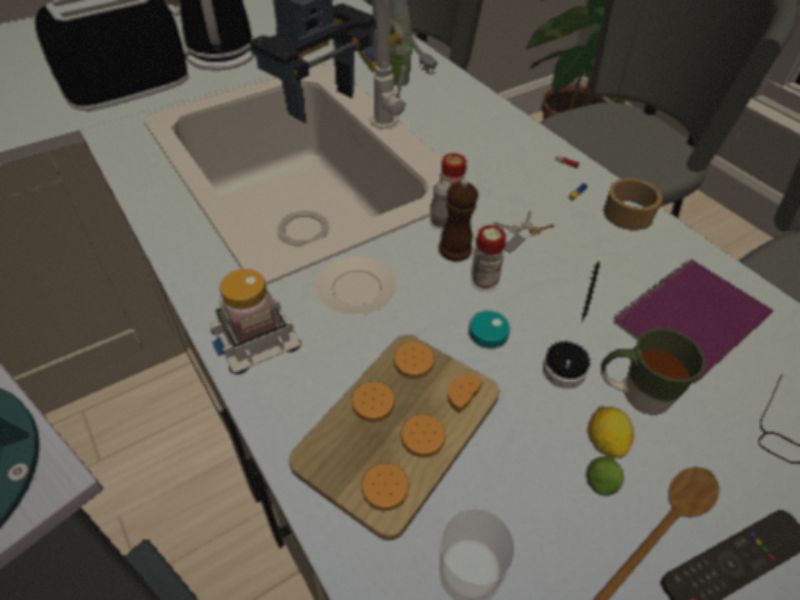

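View pics/v2.png

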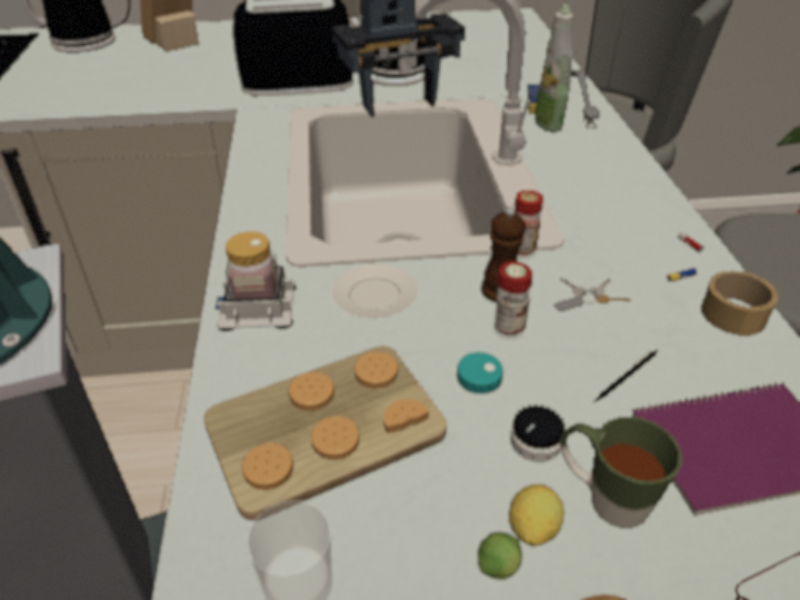

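View pics/v3.png

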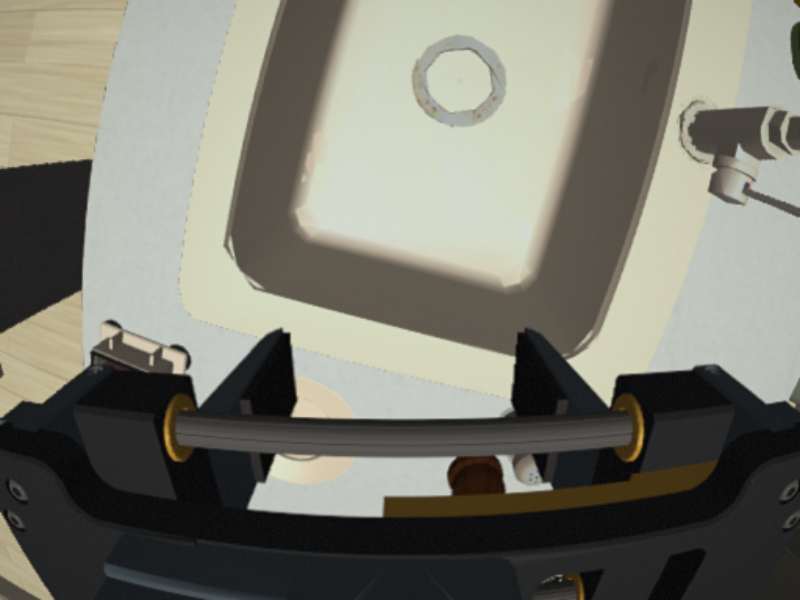

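Scene picture (800x600): biscuits at (414,358), (373,400), (424,435), (386,486); the only one with a ragged edge is at (465,390), seen at (406,413) in the side view. The gold lid is on the jar at (243,288), the saucer at (356,284), and the turquoise decoy lid at (490,328). Next I measure.

```bash
python3 - <<'E'
from h import *
A=cv2.imread("pics/raw_a.png");B=cv2.imread("pics/raw_b.png")
def blobs(im,lo,hi,amin=60):
    m=cv2.inRange(cv2.cvtColor(im,cv2.COLOR_BGR2HSV),lo,hi)
    m=cv2.morphologyEx(m,cv2.MORPH_CLOSE,np.ones((3,3)))
    n,l,st,c=cv2.connectedComponentsWithStats(m)
    return [(st[i][:5].tolist(),c[i].round(1).tolist()) for i in range(1,n) if st[i][4]>amin]
for nm,im in(("scene",A),("side",B)):
    h=cv2.cvtColor(im,cv2.COLOR_BGR2HSV)
    pts={"scene":[(414,358),(424,435),(465,395),(243,283),(356,284),(400,430),(340,265)],"side":[(376,367),(400,415),(248,244),(375,292),(250,420)]}[nm]
    print(nm,[h[int(y*.64),int(x*.64)].tolist() for x,y in pts])
    for b in blobs(im,(7,140,70),(24,255,255)): print(b)
z=np.hstack([cv2.resize(A[225:275,265:335],(400,286),interpolation=2),cv2.resize(B[235:285,230:300],(400,286),interpolation=2)])
z2=np.hstack([cv2.resize(A[160:230,130:200],(400,300),interpolation=2),cv2.resize(B[140:210,130:200],(400,300),interpolation=2)])
cv2.imwrite("pics/v4.png",np.vstack([z,z2]))
E
```

```text
scene [[16, 177, 144], [16, 179, 145], [16, 176, 149], [18, 193, 148], [19, 50, 154], [18, 118, 117], [18, 50, 158]]
([405, 129, 18, 17, 87], [413.4, 137.1])
([141, 172, 29, 25, 525], [155.1, 184.6])
([252, 219, 26, 23, 467], [264.5, 229.9])
([411, 225, 28, 18, 237], [425.2, 233.6])
([287, 240, 22, 24, 342], [296.2, 249.7])
([225, 244, 28, 26, 550], [238.5, 256.6])
([377, 261, 28, 32, 457], [388.4, 277.5])
([257, 265, 28, 28, 609], [270.4, 278.3])
([231, 296, 31, 31, 710], [246.0, 310.9])
([381, 300, 78, 84, 1097], [431.2, 328.8])
side [[16, 142, 172], [16, 139, 180], [19, 148, 181], [19, 33, 187], [20, 86, 142]]
([146, 150, 26, 19, 370], [157.7, 159.6])
([228, 236, 25, 12, 74], [239.6, 243.1])
([190, 239, 20, 16, 77], [200.4, 246.3])
([186, 247, 27, 15, 92], [199.5, 256.6])
([247, 262, 26, 14, 143], [258.1, 269.2])
([201, 277, 28, 16, 92], [215.1, 287.9])
([385, 284, 40, 24, 635], [405.1, 295.3])
([157, 286, 30, 26, 252], [171.2, 299.7])
([327, 311, 32, 37, 552], [339.8, 331.3])
```

View pics/v4.png

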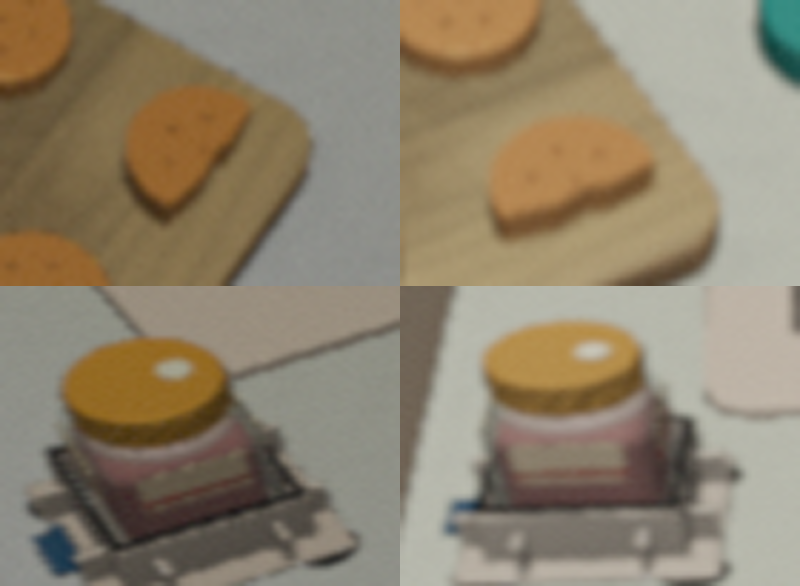

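The crop confirms it: the top row shows the D-shaped biscuit with a ragged break, with break corners at scene (308.8,242.5) and (293.9,260.9). The bottom row is the gold lid with its white dot on the jar in the holder. The turquoise lid-shaped thing is not meant. Triangulating now.

```bash
python3 - <<'E'
from h import *
P={"brk1":((308.8,242.5),(274.6,262.1)),"brk2":((293.9,260.9),(246.1,270.9)),"lid":((155.5,183.1),(158.7,156.6)),"dot":((160.3,179.6),(163.6,155.2)),"saucer":((227.8,182.4),(239.4,186)),
"b_a":((264.5,229),(240.5,235.5)),"b_b":((238.5,255.8),(199.5,249)),"b_c":((270.4,277.5),(214.5,279)),"b_d":((246,310),(171.5,297)),
"mill":((295.7,124),(325,140)),"spiceA":((314,150),(329,174)),"turq":((313.6,207),(307.5,236))}
for k,(a,b) in P.items():
    ra,rb=ray("scene",a),ray("side",b); X=tri([ra,rb])
    gap=abs(np.dot(ra[0]-rb[0],np.cross(ra[1],rb[1]))/np.linalg.norm(np.cross(ra[1],rb[1])))
    print(k,X.round(1),"gap",gap.round(1))
# board corners scene px (800 scale) at z22
for c in((293,458),(408,337),(498,392),(396,535)): print("corner",plane(*ray("scene",(c[0]*.64,c[1]*.64)),22).round(0))
E
```

```text
brk1 [ 571.1 -433.3   34. ] gap 0.3
brk2 [ 511.9 -439.7   40.2] gap 2.1
lid [ 426.8 -123.8  106.5] gap 2.3
dot [ 437.8 -127.   110.2] gap 0.9
saucer [ 594.7 -168.2    9.5] gap 0.6
b_a [ 537.4 -338.8   27.8] gap 0.5
b_b [ 450.9 -343.5   26.2] gap 0.6
b_c [ 456.4 -425.5   27.3] gap 0.0
b_d [ 374.7 -435.9   26.4] gap 0.4
mill [ 771.3 -231.3  129.1] gap 8.6
spiceA [ 745.2 -308.   103. ] gap 0.6
turq [ 670.  -375.5   13.9] gap 3.0
corner [ 325. -328.   22.]
corner [ 564. -306.   22.]
corner [ 576. -458.   22.]
corner [ 341. -486.   22.]
```

{"op": "arm_command", "data": {
  "deltas": [
    [1,[-0.04,-0.025,0],0],
    [1,[-0.08,-0.05,0],0],
    [1,[-0.115,-0.07,0],0],
    [1,[-0.15,-0.095,0],0],
    [1,[-0.185,-0.12,0],0],
    [1,[-0.21,-0.14,0],0],
    [1,[-0.23,-0.15,0],0],
    [1,[-0.23,-0.15,0],0],
    [1,[-0.23,-0.15,0],0]
  ]
}}

```text
t: 0.9
tool_pos: [549.4, -230.9, 184.5]
tcp_rot: [[0.002, 1.0, -0.0], [1.0, -0.002, 0.0], [0.0, -0.0, -1.0]]
wrist_force: [0.7, -0.9, -0.2]
gripper_width: 91.2
gripper_force: 0.0
```

```bash
python3 - <<'E'
from h import *
s,p,R=pose(); im=capture("wrist"); np.savez("pose1.npz",p=p,R=R); cv2.imwrite("pics/raw_w1.png",im)
print(s["t"],p,R.round(4),s["joint_velocities"].round(2))
E
```

```text
0.9 [ 549.43523392 -230.94996683  184.45270207] [[ 2.3e-03  1.0e+00 -0.0e+00]
 [ 1.0e+00 -2.3e-03  1.0e-04]
 [ 1.0e-04 -0.0e+00 -1.0e+00]] [ 2.14  0.49 -0.46  0.21  0.03  0.75]
```

{"op": "arm_command", "data": {
  "deltas": [
    [1,[-0.04,0,0],0],
    [1,[-0.08,0,0],0],
    [1,[-0.12,0,0],0],
    [1,[-0.16,0,0],0],
    [1,[-0.2,0,0],0],
    [1,[-0.225,0,0],0],
    [1,[-0.24,0,0],0],
    [1,[-0.25,0,0],0],
    [1,[-0.25,0,0],0],
    [1,[-0.25,0,0],0]
  ]
}}

```text
t: 1.78
tool_pos: [550.4, -478.7, 184.2]
tcp_rot: [[-0.001, 1.0, -0.0], [1.0, 0.001, 0.001], [0.001, -0.0, -1.0]]
wrist_force: [0.4, 0.4, -2.1]
gripper_width: 91.3
gripper_force: 0.0
```

```bash
python3 - <<'E'
from h import *
s,p,R=pose(); im=capture("wrist"); np.savez("pose2.npz",p=p,R=R); cv2.imwrite("pics/raw_w2.png",im)
print(s["t"],p,s["joint_velocities"].round(2))
a=cv2.imread("pics/raw_w1.png")
cv2.imwrite("pics/v5.png",np.hstack([a,im])[:,:].repeat(1,0)); v=cv2.resize(np.vstack([a[:270],im[:270]]),None,fx=1.1,fy=1.1); cv2.imwrite("pics/v5.png",v); print(v.shape)
E
```

```text
1.7833 [ 550.41533618 -478.69661297  184.15231948] [ 0.46 -0.79  0.79  0.09  0.04  0.01]
(594, 563, 3)
```

View pics/v5.png

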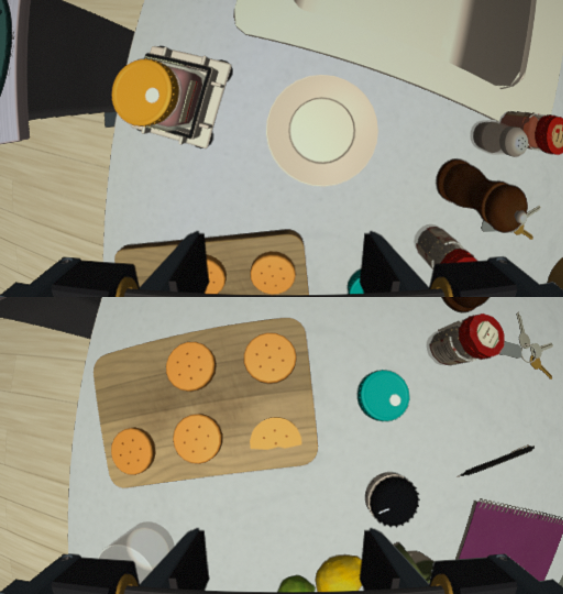

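The top half shows the gold lid at (144,92), the saucer at (322,130) and the holder turned by about 15°. The bottom half shows the broken biscuit at (276,434) with its break facing down (−y), and whole biscuits at the other four places. Next I measure from the masks.

```bash
python3 - <<'E'
from h import *
W1=cv2.imread("pics/raw_w1.png");W2=cv2.imread("pics/raw_w2.png")
d1=np.load("pose1.npz");d2=np.load("pose2.npz")
K=np.ones((3,3),np.uint8)
def cont(im,lo,hi,uv,k=1):
    m=cv2.morphologyEx(cv2.inRange(cv2.cvtColor(im,cv2.COLOR_BGR2HSV),lo,hi),cv2.MORPH_CLOSE,K)
    m=cv2.morphologyEx(m,cv2.MORPH_OPEN,K)
    cs,_=cv2.findContours(m,cv2.RETR_EXTERNAL,cv2.CHAIN_APPROX_NONE)
    return [c[:,0] for c in cs if cv2.pointPolygonTest(c,uv,False)>=0]
hsv=cv2.cvtColor(W2,cv2.COLOR_BGR2HSV)
print("biscuit hsv",hsv[125,250],"board",hsv[100,200],hsv[140,210])
def proj(c,d,z): return np.array([plane(*ray("wrist",u,d["p"],d["R"]),z) for u in c])
c=cont(W2,(8,130,60),(24,255,255),(250.,125.))
for cc in c:
    q=proj(cc,d2,36)[:,:2].astype(np.float32); print("broken area",len(cc),cv2.contourArea(q),"minrect",cv2.minAreaRect(q),q.min(0),q.max(0))
    x0,y0,w,h=cv2.boundingRect(cc);print(x0,y0,w,h)
for uv in((172.,63.),(245.,56.),(180.,129.)):
    for cc in cont(W2,(8,130,60),(24,255,255),uv):
        q=proj(cc,d2,36)[:,:2].astype(np.float32); print("whole",cv2.minEnclosingCircle(q), q.mean(0))
for cc in cont(W1,(15,150,60),(28,255,255),(120.,90.)):
    q=proj(cc,d1,112)[:,:2].astype(np.float32); print("lid",cv2.fitEllipse(q),q.min(0),q.max(0),cv2.boundingRect(cc))
h1=cv2.cvtColor(W1,cv2.COLOR_BGR2HSV);print("lid hsv",h1[80,125],"dot",h1[86,138],"saucer",h1[118,260],h1[118,292],h1[118,235])
m=cv2.inRange(h1,(0,0,170),(180,110,255))[70:105,115:160]
n,l,st,ce=cv2.connectedComponentsWithStats(m);print("dot",[(s[4],(a+[115,70]).round(1)) for s,a in zip(st,ce)])
E
```

```text
biscuit hsv [ 19 152 220] board [ 19 110 139] [ 19 101 174]
broken area 117 1427.6393693871796 minrect ((540.4819946289062, -424.5723571777344), (54.80125427246094, 33.789459228515625), 6.0424699783325195) [ 514.2713  -442.20825] [ 568.5782 -407.8379]
227 109 47 30
whole ((450.1407165527344, -349.4200439453125), 28.664546966552734) [ 449.90436 -349.3816 ]
whole ((535.938720703125, -343.56817626953125), 28.079587936401367) [ 535.7332  -343.65738]
whole ((455.9239501953125, -429.534912109375), 28.51415252685547) [ 455.91733 -429.09805]
lid ((426.95050048828125, -127.76171875), (58.644744873046875, 65.70762634277344), 78.56222534179688) [ 394.0117  -157.02191] [459.52884 -97.93776] (101, 54, 61, 60)
lid hsv [ 19 203 203] dot [ 43  19 213] saucer [ 21  49 205] [ 35  34 216] [ 90   7 189]
dot [(np.int32(1436), array([136.9,  87.1])), (np.int32(139), array([138.1,  86.2]))]
```

{"op": "arm_command", "data": {
  "deltas": [
    [0.73,[0.02,-0.005,0.02],-3],
    [0.73,[0.04,-0.009,0.05],-6],
    [0.73,[0.048,-0.009,0.08],-6],
    [0.73,[0.048,-0.009,0.105],-6],
    [0.73,[0.048,-0.009,0.105],-6],
    [0.73,[0.048,-0.009,0.105],-6]
  ]
}}

```text
t: 2.33
tool_pos: [540.9, -430.5, 79.1]
tcp_rot: [[-0.106, 0.994, -0.001], [0.994, 0.106, 0.001], [0.001, -0.001, -1.0]]
wrist_force: [0.2, -0.0, 0.7]
gripper_width: 66.8
gripper_force: 0.0
```

```bash
python3 - <<'E'
from h import *
s,p,R=pose(); im=capture("wrist"); np.savez("pose3.npz",p=p,R=R); cv2.imwrite("pics/raw_w3.png",im)
print(s["t"],p,R.round(3).tolist(),s["gripper_width"])
B=capture("side");cv2.imwrite("pics/raw_b3.png",B)
W2=cv2.imread("pics/raw_w2.png");d2=np.load("pose2.npz")
# heights of broken biscuit from wrist 2 + wrist 3 + side : break corners
v=np.hstack([cv2.resize(im[130:330,150:370],(440,400)),cv2.resize(B[215:305,200:290],(350,400))]);cv2.imwrite("pics/v6.png",v)
# saucer
W1=cv2.imread("pics/raw_w1.png");d1=np.load("pose1.npz");h=cv2.cvtColor(W1,cv2.COLOR_BGR2HSV)
for nm,z,lo,hi,uv in(("floor",5,(25,15,170),(60,60,255),(292.,118.)),("rim",15,(10,25,150),(70,90,255),(292.,118.))):
    m=cv2.morphologyEx(cv2.inRange(h,lo,hi),cv2.MORPH_CLOSE,np.ones((5,5)))
    cs,_=cv2.findContours(m,0,cv2.CHAIN_APPROX_NONE)
    for c in cs:
        if cv2.pointPolygonTest(c,uv,False)>=0:
            q=np.array([plane(*ray("wrist",u,d1["p"],d1["R"]),z) for u in c[:,0]])[:,:2].astype(np.float32);print(nm,cv2.fitEllipse(q))
            print(cv2.fitEllipse(c))
r=[ray("scene",(160.3,179.6)),ray("side",(163.6,155.2)),ray("wrist",(138.1,86.2),d1["p"],d1["R"])]
print("dot",tri(r),"wrist plane114",plane(*r[2],114),"scene",plane(*r[0],114),"side",plane(*r[1],114))
E
```

```text
2.3333 [ 540.87841688 -430.54450452   79.14694398] [[-0.106, 0.994, -0.001], [0.994, 0.106, 0.001], [0.001, -0.001, -1.0]] 66.77961471390671
floor ((597.90869140625, -168.97854614257812), (69.96427917480469, 90.91629791259766), 133.85830688476562)
((295.20758056640625, 115.21430969238281), (54.12594985961914, 69.90642547607422), 47.71544647216797)
rim ((594.0589599609375, -172.81594848632812), (127.28352355957031, 127.67696380615234), 53.89018249511719)
((292.4468994140625, 118.17384338378906), (100.14166259765625, 100.71200561523438), 116.00735473632812)
dot [ 436.47528285 -130.9426955   113.61072892] wrist plane114 [ 436.39395669 -131.29118513  114.        ] scene [ 435.45158814 -130.70341803  114.        ] side [ 437.45658982 -131.89747811  114.        ]
```

View pics/v6.png

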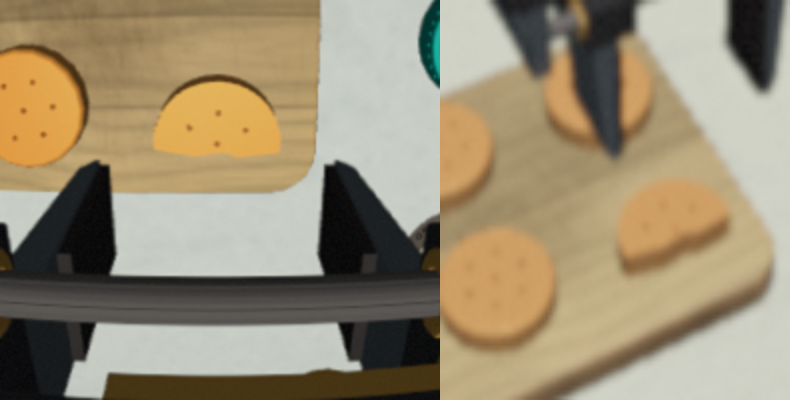

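The wrist crop has the biscuit centred at x≈217 between the fingers (110 and 322), break towards the bottom and facing away from them. The neighbour biscuit is clear of the left finger. Next comes a height and position check from two wrist views.

```bash
python3 - <<'E'
from h import *
rs=[]
for n,uv in((2,(250.,125.)),(3,(258.,190.))):
    im=cv2.imread(f"pics/raw_w{n}.png");d=np.load(f"pose{n}.npz")
    m=cv2.inRange(cv2.cvtColor(im,cv2.COLOR_BGR2HSV),(8,130,150),(26,255,255))
    m=cv2.morphologyEx(m,cv2.MORPH_CLOSE,np.ones((5,5)))
    cs,_=cv2.findContours(m,0,cv2.CHAIN_APPROX_NONE)
    c=max((c for c in cs if cv2.pointPolygonTest(c,uv,False)>=0),key=len)
    M=cv2.moments(c);u=(M["m10"]/M["m00"],M["m01"]/M["m00"]);r=ray("wrist",u,d["p"],d["R"]);rs.append(r)
    for z in(34,36,38):
        q=np.array([plane(*ray("wrist",k,d["p"],d["R"]),z) for k in c[:,0]])[:,:2].astype(np.float32)
        print(n,z,plane(*r,z).round(1),[np.round(a,1) for a in cv2.minAreaRect(q)])
print(tri(rs))
E
```

```text
2 34 [ 540.8 -426.5   34. ] [array([ 540.2, -424.8]), array([55.1, 34. ]), np.float64(6.0)]
2 36 [ 540.9 -426.3   36. ] [array([ 540.3, -424.6]), array([54.8, 33.8]), np.float64(6.0)]
2 38 [ 540.9 -426.2   38. ] [array([ 540.3, -424.5]), array([54.5, 33.6]), np.float64(6.0)]
3 34 [ 541.  -426.8   34. ] [array([ 541.4, -425.5]), array([55.6, 33.7]), np.float64(3.6)]
3 36 [ 540.9 -426.2   36. ] [array([ 541.3, -424.9]), array([55.2, 33.4]), np.float64(3.6)]
3 38 [ 540.8 -425.5   38. ] [array([ 541.2, -424.3]), array([54.7, 33.1]), np.float64(3.6)]
[ 540.88851968 -426.36092042   35.45528475]
```

{"op": "arm_command", "data": {
  "deltas": [
    [0.73,[0,0,0.025],1],
    [0.73,[0,0,0.045],1],
    [0.73,[0,0,0.054],1],
    [0.73,[0,0,0.054],1],
    [0.5,[0,0,0.054],1],
    [0.5,[0,0,0.054],1],
    [0.5,[0,0,0.054],1],
    [0.5,[0,0,0.054],1],
    [0.5,[0,0,0.054],1]
  ],
  "grip_force": 8
}}

```text
t: 3.18
tool_pos: [541.3, -432.3, 26.2]
tcp_rot: [[-0.087, 0.996, 0.001], [0.996, 0.087, -0.001], [-0.001, 0.001, -1.0]]
wrist_force: [0.4, 0.2, 0.3]
gripper_width: 45.6
gripper_force: 0.0
```

```bash
python3 - <<'E'
from h import *
s,p,R=pose(); im=capture("wrist"); np.savez("pose4.npz",p=p,R=R); cv2.imwrite("pics/raw_w4.png",im)
A=capture("scene");B=capture("side");cv2.imwrite("pics/raw_b4.png",B)
print(p,s["gripper_width"],s["gripper_force"])
cv2.imwrite("pics/v7.png",np.hstack([cv2.resize(im[130:330,150:370],(300,400)),cv2.resize(A[205:295,250:340],(250,400)),cv2.resize(B[215:305,200:290],(250,400))]))
E
```

```text
[ 541.32465312 -432.29219242   26.19536526] 45.622648599149784 0.0
```

View pics/v7.png

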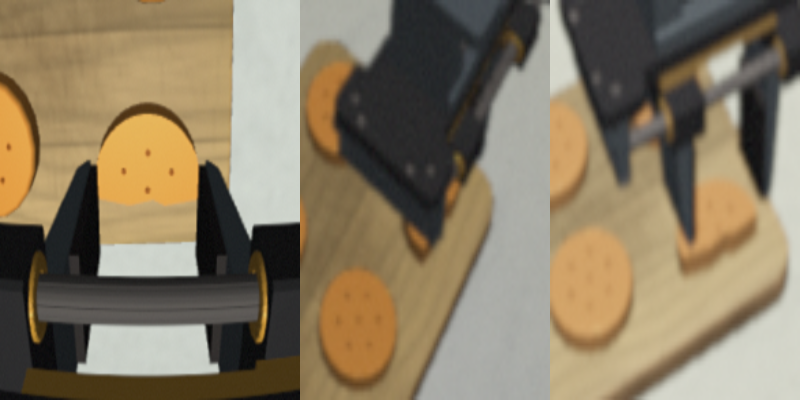

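```bash
python3 - <<'E'
from h import *
im=cv2.imread("pics/raw_w4.png");d=np.load("pose4.npz")
m=cv2.inRange(cv2.cvtColor(im,cv2.COLOR_BGR2HSV),(8,130,150),(26,255,255))
m=cv2.morphologyEx(m,cv2.MORPH_CLOSE,np.ones((3,3)))
cs,_=cv2.findContours(m,0,cv2.CHAIN_APPROX_NONE)
c=max((c for c in cs if cv2.pointPolygonTest(c,(258.,215.),False)>=0),key=len)
Q=np.array([plane(*ray("wrist",k,d["p"],d["R"]),36) for k in c[:,0]])
L=(Q-d["p"])@d["R"]  # tool coords
print("tool x",L[:,0].min(),L[:,0].max(),"y",L[:,1].min(),L[:,1].max())
for x in np.arange(L[:,0].min(),L[:,0].max(),4):
    k=abs(L[:,0]-x-1)<1.5; print(x.round(1),L[k,1].min().round(1),L[k,1].max().round(1))
q=Q[:,:2].astype(np.float32);print(cv2.minAreaRect(q))
print(observe()["gripper_width"])
E
```

```text
tool x -9.620553781161156 23.947541074487795 y -25.56098905754832 26.079088469888053
-9.6 -24.7 25.2
-5.6 -25.4 25.9
-1.6 -25.2 25.7
2.4 -25.0 25.5
6.4 -25.5 25.3
10.4 -24.0 24.5
14.4 -21.8 21.5
18.4 -17.5 17.3
22.4 -9.9 9.7
((540.951904296875, -425.1226806640625), (51.640602111816406, 33.56195068359375), 4.965085983276367)
45.4869539485023
```

{"op": "arm_command", "data": {
  "deltas": [
    [0.4,[0,0,0],0],
    [0.4,[0,0,0],0],
    [0.4,[0,0,0],0]
  ],
  "grip_force": 8
}}

```text
t: 3.58
tool_pos: [541.0, -432.0, 25.4]
tcp_rot: [[-0.087, 0.996, -0.0], [0.996, 0.087, 0.0], [0.0, -0.0, -1.0]]
wrist_force: [-0.5, -0.2, -0.3]
gripper_width: 36.8
gripper_force: 0.0
```

```bash
python3 - <<'E'
from h import *
s,p,R=pose(); im=capture("wrist"); cv2.imwrite("pics/raw_w5.png",im);print(p,s["gripper_width"],s["gripper_force"],s["wrist_force"])
m=cv2.inRange(cv2.cvtColor(im,cv2.COLOR_BGR2HSV),(8,130,150),(26,255,255))
cs,_=cv2.findContours(cv2.morphologyEx(m,cv2.MORPH_CLOSE,np.ones((3,3))),0,cv2.CHAIN_APPROX_NONE)
for c in cs:
  if cv2.contourArea(c)<200: continue
  Q=np.array([plane(*ray("wrist",k,p,R),36) for k in c[:,0]]); L=(Q-p)@R
  print("tool x",L[:,0].min(),L[:,0].max(),"y",L[:,1].min(),L[:,1].max())
  for x in np.arange(L[:,0].min(),L[:,0].max(),4):
    k=abs(L[:,0]-x-1)<1.5; print(x.round(1),L[k,1].min().round(1),L[k,1].max().round(1))
E
```

```text
[ 540.97952131 -431.98936847   25.40109806] 36.794608017508665 0.0 [-0.53572484 -0.17976107 -0.28124189]
tool x -10.023813521401987 23.481391088700587 y -24.664824079920496 25.139735496312184
-10.0 -19.7 20.8
-6.0 -20.3 20.8
-2.0 -20.2 20.6
2.0 -20.0 20.5
6.0 -24.7 25.1
10.0 -23.9 24.4
14.0 -21.0 21.4
18.0 -17.4 17.9
22.0 -9.9 10.3
tool x -18.943090325159634 33.67555227997366 y -195.41390630071146 -140.9513274643534
-18.9 -180.9 -171.0
-14.9 -186.9 -149.7
-10.9 -189.8 -145.5
-6.9 -192.1 -144.5
-2.9 -194.5 -142.4
1.1 -194.9 -141.6
5.1 -195.0 -141.0
9.1 -195.1 -141.0
13.1 -194.0 -142.1
17.1 -192.6 -143.2
21.1 -190.3 -145.6
25.1 -186.5 -148.8
29.1 -183.1 -154.3
33.1 -174.8 -162.2
tool x -17.01357956122134 36.76430541100532 y -112.95336029934175 -58.753119929397904
-17.0 -96.7 -74.2
-13.0 -103.0 -69.0
-9.0 -106.6 -64.6
-5.0 -109.4 -62.6
-1.0 -111.3 -60.6
3.0 -112.5 -59.5
7.0 -112.6 -59.0
11.0 -113.0 -58.8
15.0 -112.4 -59.2
19.0 -110.8 -60.3
23.0 -110.2 -62.2
27.0 -107.0 -64.8
31.0 -102.9 -68.9
35.0 -98.2 -76.0
tool x 64.05827565282175 118.5429073827937 y -111.50413045609673 -57.55571473496189
64.1 -94.1 -74.2
68.1 -101.0 -68.2
72.1 -105.6 -63.7
76.1 -107.9 -61.4
80.1 -110.1 -59.2
84.1 -110.8 -58.4
88.1 -111.5 -57.6
92.1 -111.2 -58.2
96.1 -111.1 -58.1
100.1 -110.1 -59.5
104.1 -108.3 -60.8
108.1 -105.8 -63.6
112.1 -102.4 -67.1
116.1 -96.0 -73.5
tool x 61.77648249998987 116.16255467890991 y -24.578423334845 29.49181459843268
61.8 -7.5 11.8
65.8 -14.5 18.8
69.8 -19.0 23.2
73.8 -22.1 25.8
77.8 -23.3 27.6
81.8 -24.0 28.9
85.8 -24.6 29.5
89.8 -24.5 29.4
93.8 -24.5 28.7
97.8 -23.2 27.4
101.8 -21.9 26.1
105.8 -18.7 23.5
109.8 -15.5 19.7
113.8 -8.6 13.4
```

```bash
python3 - <<'E'
from h import *
a,b=ray("scene",(297.5,260.9)),ray("side",(250.4,269));print(tri([a,b]),a[0],b[0])
for z in(25,40,55): print(z,plane(*a,z).round(1),plane(*b,z).round(1), "right finger side",plane(*ray("side",(277.3,258.9)),z).round(1))
B=capture("side");A=capture("scene");im=cv2.imread("pics/raw_w5.png")
cv2.imwrite("pics/v8.png",np.hstack([cv2.resize(A[215:275,260:320],(400,400),interpolation=2),cv2.resize(B[225:285,225:285],(400,400),interpolation=2)]))
E
```

```text
[ 516.508006   -445.26562879   45.89116928] [ 136.0945692  -663.7704725   720.27624188] [ 340.29674017 -939.41682246  664.17109732]
25 [ 524.2 -440.8   25. ] [ 526.  -425.2   25. ] right finger side [ 582.4 -420.5   25. ]
40 [ 515.8 -445.6   40. ] [ 521.6 -437.3   40. ] right finger side [ 576.7 -432.7   40. ]
55 [ 507.5 -450.4   55. ] [ 517.3 -449.4   55. ] right finger side [ 571.  -444.8   55. ]
```

View pics/v8.png

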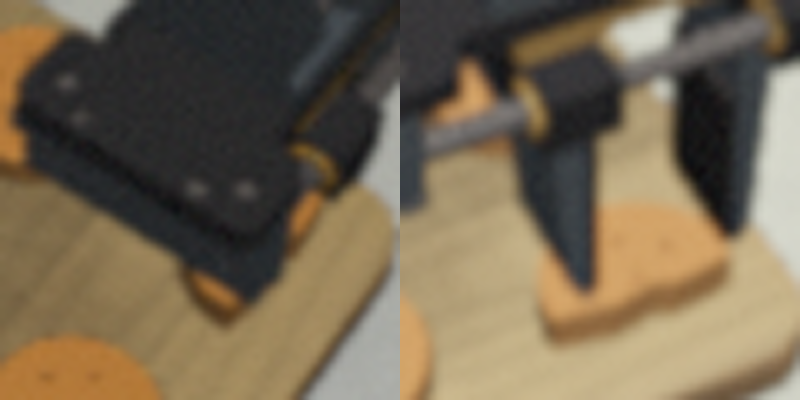

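The fingertips are above the biscuit: about z≈46–50 by triangulation, while the reported TCP is at 25. The biscuit hasn't moved, so the real finger ends lie about 20 mm short of the stated TCP. I'll open and descend in small guarded steps to find contact.

{"op": "arm_command", "data": {
  "deltas": [
    [0.73,[0,0,-0.004],0],
    [0.73,[0,0,-0.004],0],
    [0.73,[0,0,-0.004],0],
    [0.73,[0,0,-0.004],0],
    [0.73,[0,0,0],0],
    [0.73,[0,0,0.006],0],
    [0.73,[0,0,0.01],0],
    [0.73,[0,0,0.012],0],
    [0.73,[0,0,0.012],0]
  ]
}}

```text
t: 4.48
tool_pos: [540.6, -431.7, 12.5]
tcp_rot: [[-0.087, 0.996, -0.001], [0.996, 0.087, 0.001], [0.001, -0.001, -1.0]]
wrist_force: [-0.3, -0.4, 0.2]
gripper_width: 66.5
gripper_force: 0.0
```

```bash
python3 - <<'E'
from h import *
s,p,R=pose(); print(s["t"],p,s["gripper_width"],s["wrist_force"])
im=capture("wrist");A=capture("scene");B=capture("side");cv2.imwrite("pics/raw_w6.png",im);cv2.imwrite("pics/raw_a6.png",A);cv2.imwrite("pics/raw_b6.png",B);np.savez("pose6.npz",p=p,R=R)
cv2.imwrite("pics/v9.png",np.hstack([cv2.resize(A[215:275,260:320],(260,400),interpolation=2),cv2.resize(B[225:285,225:285],(270,400),interpolation=2),cv2.resize(im[130:330,150:370],(270,400))]))
E
```

```text
4.4833 [ 540.62276892 -431.65335616   12.47184064] 66.54382838675141 [-0.301386   -0.40679412  0.18307165]
```

View pics/v9.png

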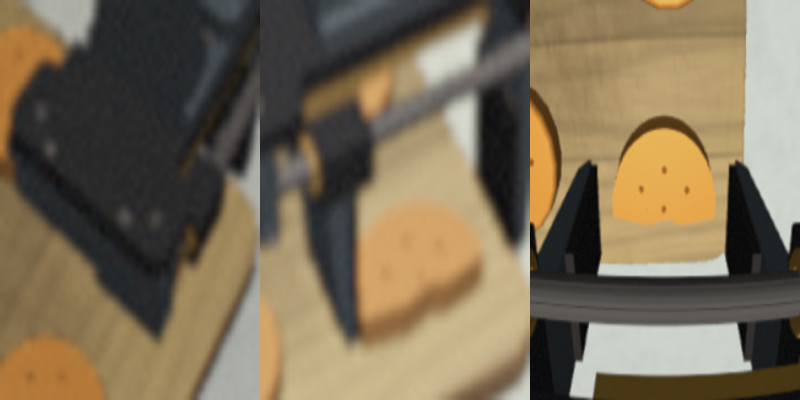

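Left panel: tip at (158,338). Middle: tip at (352,340), level with the biscuit's side. Right: the biscuit sits between the open fingers. I've had no contact at reported z=12.5, which is below the board's top, so the offset is confirmed. I'll triangulate the tip and go down gently.

```bash
python3 - <<'E'
from h import *
d=np.load("pose6.npz")
X=tri([ray("scene",(296.5,265.7)),ray("side",(245.4,276))]);print(X,(X-d["p"])@d["R"])
l=(150+60*220/270,130+165/2);r=(150+203*220/270,130+165/2)
for z in(20,25,30,35,40,45):
    print(z,[((plane(*ray("wrist",u,d["p"],d["R"]),z)-d["p"])@d["R"]).round(1)[:2] for u in(l,r)])
E
```

```text
[ 506.55527242 -450.49161869   40.45650597] [-15.77299739 -35.60362185 -27.96802838]
20 [array([  4.3, -41.8]), array([ 4.3, 41.1])]
25 [array([  6.3, -40.8]), array([ 6.3, 40. ])]
30 [array([  8.3, -39.7]), array([ 8.3, 39. ])]
35 [array([ 10.3, -38.6]), array([10.3, 37.9])]
40 [array([ 12.3, -37.5]), array([12.4, 36.9])]
45 [array([ 14.3, -36.5]), array([14.4, 35.8])]
```

{"op": "arm_command", "data": {
  "deltas": [
    [0.73,[0,0,0.002],0],
    [0.73,[0,0,0.004],0],
    [0.73,[0,0,0.005],0],
    [0.73,[0,0,0.005],0]
  ]
}}

```text
t: 4.97
tool_pos: [540.9, -431.9, 8.1]
tcp_rot: [[-0.087, 0.996, -0.0], [0.996, 0.087, 0.0], [0.0, -0.0, -1.0]]
wrist_force: [-0.0, -0.4, -0.2]
gripper_width: 66.4
gripper_force: 0.0
```

{"op": "arm_command", "data": {
  "deltas": [
    [0.73,[0,0,0.002],0],
    [0.73,[0,0,0.004],0],
    [0.73,[0,0,0.006],0],
    [0.73,[0,0,0.006],0],
    [0.73,[0,0,0.006],0]
  ]
}}

```text
t: 5.38
tool_pos: [540.9, -431.9, 2.2]
tcp_rot: [[-0.087, 0.996, -0.0], [0.996, 0.087, 0.0], [0.0, -0.0, -1.0]]
wrist_force: [-0.0, -0.1, 1.2]
gripper_width: 66.3
gripper_force: 0.0
```

{"op": "arm_command", "data": {
  "deltas": [
    [0.73,[0,0,0.002],0],
    [0.73,[0,0,0.004],0],
    [0.73,[0,0,0.004],0]
  ]
}}

```text
t: 5.63
tool_pos: [540.8, -431.9, -2.0]
tcp_rot: [[-0.087, 0.996, -0.0], [0.996, 0.087, 0.0], [0.0, -0.0, -1.0]]
wrist_force: [0.3, -0.2, -0.4]
gripper_width: 66.5
gripper_force: 0.0
```

{"op": "arm_command", "data": {
  "deltas": [
    [0.5,[0,0,0],0],
    [0.5,[0,0,0],0],
    [0.5,[0,0,0],0],
    [0.5,[0,0,0],0],
    [0.5,[0,0,0],0]
  ],
  "grip_force": 8
}}

```text
t: 6.05
tool_pos: [541.0, -432.0, -1.5]
tcp_rot: [[-0.087, 0.996, 0.0], [0.996, 0.087, -0.0], [-0.0, 0.0, -1.0]]
wrist_force: [-0.0, -0.1, -0.9]
gripper_width: 55.3
gripper_force: 8.0
```

{"op": "arm_command", "data": {
  "deltas": [
    [0.5,[0,0,-0.01],0],
    [0.5,[0,0,-0.035],0],
    [0.5,[0,0,-0.07],0],
    [0.5,[0.03,0.01,-0.09],0],
    [0.5,[0.065,0.02,-0.1],0],
    [0.5,[0.1,0.03,-0.1],0],
    [0.5,[0.135,0.041,-0.1],0],
    [0.5,[0.17,0.052,-0.1],0],
    [0.5,[0.205,0.062,-0.1],0],
    [0.5,[0.23,0.07,-0.1],0],
    [0.5,[0.243,0.074,-0.1],0],
    [0.5,[0.248,0.0755,-0.1],0]
  ]
}}

```text
t: 7.05
tool_pos: [595.1, -176.7, 99.1]
tcp_rot: [[-0.089, 0.996, 0.001], [0.996, 0.089, -0.0], [-0.0, 0.001, -1.0]]
wrist_force: [0.8, 0.5, 0.3]
gripper_width: 55.5
gripper_force: 8.0
```

```bash
python3 - <<'E'
from h import *
s,p,R=pose();im=capture("wrist");print(p,s["gripper_width"],s["gripper_force"])
m=cv2.inRange(cv2.cvtColor(im,cv2.COLOR_BGR2HSV),(8,130,150),(26,255,255))
cs,_=cv2.findContours(cv2.morphologyEx(m,cv2.MORPH_CLOSE,np.ones((3,3))),0,cv2.CHAIN_APPROX_NONE)
for c in cs:
  if cv2.contourArea(c)<200: continue
  Q=np.array([plane(*ray("wrist",k,p,R),p[2]+37.5) for k in c[:,0]]); L=(Q-p)@R
  print("tool x",L[:,0].min(),L[:,0].max(),"y",L[:,1].min(),L[:,1].max())
  for k in range(-12,28,4):
    g=abs(L[:,0]-k)<1.5
    if g.any(): print(k,L[g,1].min().round(1),L[g,1].max().round(1))
# saucer rim in this view + scene
d=np.load("pose1.npz")
for nm,f in(("scene","a"),("side","b"),("wrist","w1")):
    I=cv2.imread(f"pics/raw_{f}.png");h=cv2.cvtColor(I,cv2.COLOR_BGR2HSV)
    uv={"scene":(228,182),"side":(239,186),"wrist":(292,118)}[nm]
    sx={"scene":32,"side":32,"wrist":58}[nm]
    for Z,e in(("rim",0),):
        m=np.zeros(h.shape[:2],np.uint8); 
        roi=h[uv[1]-sx:uv[1]+sx,uv[0]-sx:uv[0]+sx]
        t,b=cv2.threshold(roi[:,:,1],0,255,cv2.THRESH_OTSU)
        b=cv2.morphologyEx(b,cv2.MORPH_CLOSE,np.ones((7,7)))
        c,_=cv2.findContours(b,0,cv2.CHAIN_APPROX_NONE);c=max(c,key=cv2.contourArea)[:,0]+[uv[0]-sx,uv[1]-sx]
        q=np.array([plane(*ray(nm,k,d["p"],d["R"]),13) for k in c])[:,:2].astype(np.float32)
        print(nm,t,cv2.fitEllipse(q),cv2.minEnclosingCircle(q))
E
```

```text
[ 595.08981329 -176.71492762   99.12557917] 55.50271266763846 8.00006443663733
tool x -9.679807811027786 23.806940637730722 y -27.453907391547055 28.125222880044547
-8 -27.5 27.9
-4 -27.3 27.8
0 -27.1 28.1
4 -26.2 26.7
8 -24.8 25.2
12 -23.4 23.8
16 -20.1 20.6
20 -15.8 16.2
24 -8.6 9.0
tool x 40.46225700269604 91.96285306202346 y -171.20538887693715 -119.6133263159173
scene 32.0 ((609.869873046875, -137.3441162109375), (135.30809020996094, 203.9740447998047), 153.50657653808594) ((603.51904296875, -128.7188720703125), 105.08515167236328)
side 24.0 ((608.0413208007812, -124.8113784790039), (156.24217224121094, 213.85089111328125), 164.6450958251953) ((606.2042846679688, -121.44434356689453), 112.50163269042969)
wrist 24.0 ((594.3331909179688, -172.9379425048828), (127.97062683105469, 128.36619567871094), 53.92241668701172) ((594.357421875, -172.92295837402344), 64.94366455078125)
```

{"op": "arm_command", "data": {
  "deltas": [
    [0.5,[0,0,0.03],0],
    [0.5,[0,0,0.065],0],
    [0.5,[0,0,0.095],0],
    [0.5,[0,0,0.108],0],
    [0.5,[0,0,0.112],0],
    [0.5,[0,0,0.114],0],
    [0.5,[0,0,0.114],0]
  ]
}}

```text
t: 7.68
tool_pos: [595.3, -179.1, -14.6]
tcp_rot: [[-0.087, 0.996, 0.001], [0.996, 0.087, -0.0], [-0.0, 0.001, -1.0]]
wrist_force: [-0.1, -0.0, 0.0]
gripper_width: 55.2
gripper_force: 8.0
```

{"op": "arm_command", "data": {
  "deltas": [
    [0.5,[0,0,0.001],0],
    [0.5,[0,0,0.002],0],
    [0.5,[0,0,0.002],0]
  ]
}}

```text
t: 7.93
tool_pos: [595.2, -178.6, -16.6]
tcp_rot: [[-0.087, 0.996, 0.001], [0.996, 0.087, -0.0], [-0.001, 0.001, -1.0]]
wrist_force: [0.1, -0.7, 0.6]
gripper_width: 55.3
gripper_force: 8.0
```

{"op": "arm_command", "data": {
  "deltas": [
    [0.5,[0,0,0.001],0],
    [0.5,[0,0,0.002],0],
    [0.5,[0,0,0.002],0]
  ]
}}

```text
t: 8.18
tool_pos: [595.1, -178.5, -19.0]
tcp_rot: [[-0.087, 0.996, 0.001], [0.996, 0.087, -0.0], [-0.0, 0.001, -1.0]]
wrist_force: [-0.8, 0.2, 6.2]
gripper_width: 55.3
gripper_force: 8.0
```

{"op": "arm_command", "data": {
  "deltas": [
    [0.5,[0,0,-0.001],0],
    [0.67,[0,0,-0.001],0],
    [0.67,[0,0,-0.001],0],
    [0.67,[0,0,-0.001],0],
    [0.67,[0,0,-0.01],0],
    [0.67,[0,0,-0.04],0],
    [0.67,[0,0,-0.08],0],
    [0.67,[0,0,-0.12],0],
    [0.8,[-0.03,0,-0.15],0],
    [1,[-0.06,0,-0.15],0],
    [1,[-0.06,0,-0.15],0],
    [1,[-0.06,0,-0.15],0]
  ]
}}

```text
t: 9.18
tool_pos: [600.0, -239.3, 131.5]
tcp_rot: [[-0.085, 0.996, 0.001], [0.996, 0.085, -0.001], [-0.001, 0.001, -1.0]]
wrist_force: [-0.9, 0.1, 0.4]
gripper_width: 85.1
gripper_force: 0.0
```

```bash
python3 - <<'E'
from h import *
s,p,R=pose();im=capture("wrist");print(s["t"],p,s["gripper_width"],s["joints"].round(1));np.savez("pose7.npz",p=p,R=R);cv2.imwrite("pics/raw_w7.png",im)
h=cv2.cvtColor(im,cv2.COLOR_BGR2HSV)
def show(lo,hi,z,amin=150):
  m=cv2.morphologyEx(cv2.inRange(h,lo,hi),cv2.MORPH_CLOSE,np.ones((3,3)))
  for c in cv2.findContours(m,0,cv2.CHAIN_APPROX_NONE)[0]:
    if cv2.contourArea(c)<amin: continue
    q=np.array([plane(*ray("wrist",k,p,R),z) for k in c[:,0]])[:,:2].astype(np.float32)
    print(z,cv2.boundingRect(c),[np.round(a,1) for a in cv2.minAreaRect(q)],np.round(cv2.minEnclosingCircle(q)[0],1))
show((8,130,120),(26,255,255),19)
print("saucer");show((10,25,150),(70,90,255),14,3000)
E
```

```text
9.1833 [ 599.96551496 -239.32962292  131.46618094] 85.12690529552056 [-23.8  20.6 107.3  -0.   52.  -28.7]
19 (191, 240, 29, 28) [array([ 545.4, -345.1]), array([38.9, 34.7]), np.float64(85.4)] [ 541.9 -345.4]
19 (114, 236, 30, 24) [array([ 445.4, -341.3]), array([25.6, 37.8]), np.float64(43.6)] [ 442.9 -343.7]
19 (232, 97, 52, 31) [array([ 594., -171.]), array([53.8, 31.8]), np.float64(5.0)] [ 594.9 -180.6]
19 (37, 27, 56, 70) [array([ 353.8, -114.7]), array([85.7, 87.4]), np.float64(71.2)] [ 354.2 -114.7]
saucer
14 (0, 87, 59, 180) [array([ 251.8, -295.3]), array([323.4, 118.3]), np.float64(76.6)] [ 250.1 -298.2]
14 (197, 54, 121, 119) [array([ 594. , -172.7]), array([128.8, 128.7]), np.float64(60.3)] [ 593.9 -172.7]
14 (179, 0, 333, 119) [array([737.3, -80. ]), array([451.3, 170.2]), np.float64(13.4)] [725.6 -31. ]
```

Biscuit centre is (594,−171) and saucer centre (594,−172.7), so it's well placed. Next I probe the true fingertip height on free worktop between the saucer and the board.

{"op": "arm_command", "data": {
  "deltas": [
    [0.7,[-0.026,0,0.03],0],
    [0.7,[-0.026,0,0.07],0],
    [0.7,[-0.026,0,0.11],0],
    [0.7,[-0.026,0,0.14],0],
    [0.7,[-0.026,0,0.15],0],
    [0.7,[-0.026,0,0.153],0],
    [0.7,[-0.026,0,0.154],0],
    [0.7,[-0.026,0,0.154],0]
  ]
}}

```text
t: 9.9
tool_pos: [603.2, -264.2, -22.0]
tcp_rot: [[-0.088, 0.996, 0.002], [0.996, 0.088, -0.001], [-0.001, 0.002, -1.0]]
wrist_force: [0.4, 0.9, 0.3]
gripper_width: 64.0
gripper_force: 0.0
```

{"op": "arm_command", "data": {
  "deltas": [
    [0.7,[0,0,0.001],0],
    [0.7,[0,0,0.002],0],
    [0.7,[0,0,0.002],0]
  ]
}}

```text
t: 10.15
tool_pos: [602.6, -264.2, -24.6]
tcp_rot: [[-0.087, 0.996, 0.001], [0.996, 0.087, -0.001], [-0.001, 0.001, -1.0]]
wrist_force: [1.1, 0.1, -0.5]
gripper_width: 63.7
gripper_force: 0.0
```

{"op": "arm_command", "data": {
  "deltas": [
    [0.7,[0,0,0.001],0],
    [0.7,[0,0,0.002],0],
    [0.7,[0,0,0.002],0]
  ]
}}

```text
t: 10.4
tool_pos: [602.0, -264.0, -27.6]
tcp_rot: [[-0.087, 0.996, -0.0], [0.996, 0.087, 0.0], [0.0, -0.0, -1.0]]
wrist_force: [-0.3, 0.3, -0.5]
gripper_width: 63.9
gripper_force: 0.0
```

{"op": "arm_command", "data": {
  "deltas": [
    [0.7,[0,0,0.001],0],
    [0.7,[0,0,0.0015],0],
    [0.7,[0,0,0.0015],0]
  ]
}}

```text
t: 10.65
tool_pos: [602.0, -264.0, -29.2]
tcp_rot: [[-0.087, 0.996, -0.0], [0.996, 0.087, 0.0], [0.0, -0.0, -1.0]]
wrist_force: [0.1, -0.4, 0.8]
gripper_width: 63.8
gripper_force: 0.0
```

{"op": "arm_command", "data": {
  "deltas": [
    [0.7,[0,0,0.001],0],
    [0.7,[0,0,0.0015],0],
    [0.7,[0,0,0.0015],0]
  ]
}}

```text
t: 10.9
tool_pos: [602.1, -264.1, -29.3]
tcp_rot: [[-0.087, 0.996, -0.001], [0.996, 0.087, 0.0], [0.0, -0.001, -1.0]]
wrist_force: [-9.3, 4.2, 24.3]
gripper_width: 63.6
gripper_force: 12.0
```

Contact came at reported z≈−29, so the finger ends are 29 mm above the reported TCP. I'll use tip = z+29. Now I go and look at the lid.

{"op": "arm_command", "data": {
  "deltas": [
    [0.8,[0,0,-0.03],0],
    [1,[0,0,-0.07],0],
    [1,[0,0,-0.11],0],
    [1,[0.01,-0.02,-0.145],0],
    [1,[0.03,-0.05,-0.165],0],
    [1,[0.05,-0.085,-0.18],0],
    [1,[0.07,-0.12,-0.18],0],
    [1,[0.085,-0.15,-0.18],0],
    [1,[0.089,-0.165,-0.18],0],
    [1,[0.089,-0.165,-0.18],0],
    [1,[0.089,-0.165,-0.18],0]
  ]
}}

```text
t: 11.82
tool_pos: [429.8, -189.8, 149.8]
tcp_rot: [[-0.087, 0.996, 0.001], [0.996, 0.087, -0.0], [-0.001, 0.001, -1.0]]
wrist_force: [0.4, 0.9, -0.1]
gripper_width: 91.1
gripper_force: 0.0
```

```bash
cat > lid.py <<'E'
from h import *
import sys
n=sys.argv[1]; s,p,R=pose();im=capture("wrist");print(s["t"],p.round(1),s["joints"].round(1));np.savez(f"pose{n}.npz",p=p,R=R);cv2.imwrite(f"pics/raw_w{n}.png",im)
h=cv2.cvtColor(im,cv2.COLOR_BGR2HSV)
m=cv2.morphologyEx(cv2.inRange(h,(14,140,60),(29,255,255)),cv2.MORPH_CLOSE,np.ones((3,3)))
for c in cv2.findContours(m,0,cv2.CHAIN_APPROX_NONE)[0]:
  if cv2.contourArea(c)<800: continue
  for z in (110,114):
    q=np.array([plane(*ray("wrist",k,p,R),z) for k in c[:,0]])[:,:2].astype(np.float32)
    print(z,cv2.boundingRect(c),"ell",[np.round(a,1) for a in cv2.fitEllipse(q)],"circ",np.round(cv2.minEnclosingCircle(q)[0],1),q.min(0).round(1),q.max(0).round(1))
  x,y,w,hh=cv2.boundingRect(c)
  mm=cv2.inRange(h,(0,0,150),(180,90,255))[y:y+hh,x:x+w]; k=np.zeros_like(m);cv2.drawContours(k,[c],-1,255,-1);mm&=cv2.erode(k,np.ones((7,7)))[y:y+hh,x:x+w]
  nn,l,st,ce=cv2.connectedComponentsWithStats(mm)
  for i in range(1,nn):
    if st[i][4]>20: u=ce[i]+[x,y];print("dot",u.round(1),st[i][4],plane(*ray("wrist",u,p,R),114).round(1))
E
python3 lid.py 8
```

```text
11.8167 [ 429.8 -189.8  149.8] [-26.7   3.4 126.6  -0.   50.  -31.7]
110 (243, 295, 216, 36) ell [array([ 603.3, -318.5]), array([ 22.3, 427.2]), np.float64(95.9)] circ [ 557.9 -322.1] [ 427.1 -345.7] [ 689.2 -298. ]
114 (243, 295, 216, 36) ell [array([ 600.3, -315. ]), array([ 21.9, 420.1]), np.float64(95.9)] circ [ 555.6 -318.5] [ 427.  -341.8] [ 684.8 -294.8]
110 (369, 155, 42, 28) ell [array([ 546. , -154.5]), array([24.7, 44.7]), np.float64(90.3)] circ [ 546.8 -159.4] [ 525.  -165.9] [ 568.6 -141.1]
114 (369, 155, 42, 28) ell [array([ 544. , -153.7]), array([24.3, 43.9]), np.float64(90.3)] circ [ 544.8 -158.6] [ 523.3 -165. ] [ 566.2 -140.6]
110 (222, 87, 75, 74) ell [array([ 425.5, -127.8]), array([59.8, 59.9]), np.float64(71.1)] circ [ 425.5 -127.7] [ 395.3 -157.8] [455.7 -97.7]
114 (222, 87, 75, 74) ell [array([ 425.4, -127.4]), array([58.8, 58.9]), np.float64(71.1)] circ [ 425.4 -127.3] [ 395.7 -157. ] [455.2 -97.9]
dot [273. 130.] 223 [ 437.  -131.3  114. ]
```

{"op": "arm_command", "data": {
  "deltas": [
    [1,[0.02,0,0],7],
    [1,[0.04,0.001,0],14],
    [1,[0.055,0.001,0],21],
    [1,[0.0625,0.001,0.005],28],
    [1,[0.0625,0.001,0.02],35],
    [1,[0.0625,0.001,0.04],42],
    [1,[0.0625,0.001,0.06],45],
    [1,[0.0625,0.001,0.075],45],
    [1,[0.0625,0.001,0.0825],45],
    [1,[0.0625,0.001,0.0825],45],
    [1,[0.0625,0.001,0.0825],45]
  ]
}}

```text
t: 12.78
tool_pos: [426.1, -127.6, 67.0]
tcp_rot: [[0.642, 0.766, -0.0], [0.766, -0.642, 0.0], [-0.0, -0.0, -1.0]]
wrist_force: [0.8, 0.8, 0.3]
gripper_width: 91.1
gripper_force: 0.0
```

```bash
python3 - <<'E'
from h import *
s,p,R=pose();im=capture("wrist");B=capture("side");print(s["t"],p.round(2),R.round(3).tolist(),s["joints"].round(1),s["wrist_force"])
cv2.imwrite("pics/v10.png",np.hstack([cv2.resize(im[130:330,150:370],(400,400)),cv2.resize(B[130:220,120:210],(400,400),interpolation=2)]))
E
```

```text
12.7833 [ 426.06 -127.55   67.01] [[0.642, 0.766, -0.0], [0.766, -0.642, 0.0], [-0.0, -0.0, -1.0]] [-19.7  10.  130.9  -0.   39.1  20.3] [0.76037901 0.82219099 0.31622136]
```

View pics/v10.png

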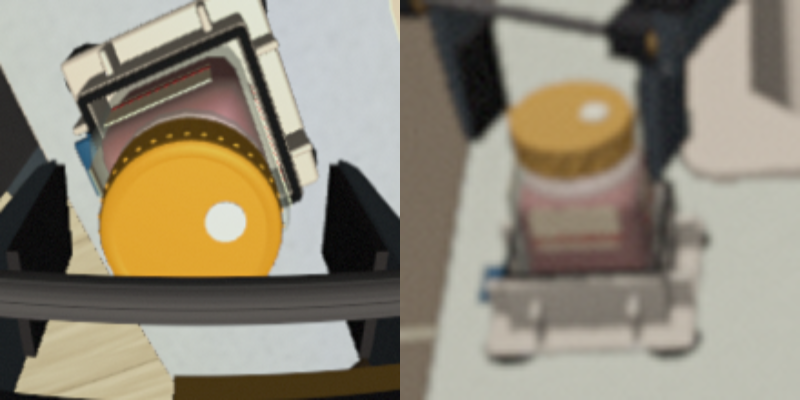

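The lid is centred between the fingers (lid centre x≈190, fingers at 70 and 325), and the tips are at skirt level. Closing.

{"op": "arm_command", "data": {
  "deltas": [
    [0.5,[0,0,0],0],
    [0.5,[0,0,0],0],
    [0.5,[0,0,0],0],
    [0.5,[0,0,0],0],
    [0.5,[0,0,0],0],
    [0.5,[0,0,0],0]
  ],
  "grip_force": 55
}}

```text
t: 13.38
tool_pos: [425.2, -127.2, 66.9]
tcp_rot: [[0.643, 0.766, -0.001], [0.766, -0.643, 0.0], [-0.0, -0.001, -1.0]]
wrist_force: [-2.5, 1.4, 3.6]
gripper_width: 59.4
gripper_force: 55.0
```

{"op": "arm_command", "data": {
  "deltas": [
    [0.5,[0,0,0],-2],
    [0.5,[0,0,0],-4],
    [0.5,[0,0,0],-7],
    [0.5,[0,0,-0.0005],-10],
    [0.5,[0,0,-0.0005],-13],
    [0.5,[0,0,-0.0005],-16],
    [0.5,[0,0,-0.001],-19],
    [0.5,[0,0,-0.001],-22],
    [0.5,[0,0,-0.001],-24],
    [0.5,[0,0,-0.001],-24]
  ]
}}

```text
t: 14.22
tool_pos: [425.4, -127.3, 67.7]
tcp_rot: [[0.274, 0.962, -0.0], [0.962, -0.274, 0.0], [0.0, -0.0, -1.0]]
wrist_force: [0.9, -0.0, -4.2]
gripper_width: 59.6
gripper_force: 55.0
```

```bash
cat > chk.py <<'E'
from h import *
s,p,R=pose();print(s["t"],p.round(1),"yaw",np.degrees(np.arctan2(R[1,1],R[0,1])).round(1),s["wrist_force"].round(1),s["moment"].round(2),s["gripper_width"],s["gripper_force"])
im=capture("wrist");h=cv2.cvtColor(im,cv2.COLOR_BGR2HSV)
m=cv2.inRange(h,(0,0,170),(180,70,255))[150:280,190:330]
nn,l,st,ce=cv2.connectedComponentsWithStats(m)
for i in range(1,nn):
    if 300<st[i][4]<1500 and abs(st[i][2]-st[i][3])<8:
        u=ce[i]+[190,150];P=plane(*ray("wrist",u,p,R),p[2]+47);print("dot px",u.round(1),st[i][4],P.round(1),"tool",((P-p)@R).round(1))
E
python3 chk.py
```

```text
14.2167 [ 425.4 -127.3   67.7] yaw -15.9 [ 0.9 -0.  -4.2] [-0.02 -0.1  -0.02] 59.642409575983976 54.97135045006871
dot px [277.4 239.7] 351 [ 438.  -127.4  114.7] tool [  3.4  12.2 -47. ]
```

{"op": "arm_command", "data": {
  "deltas": [
    [0.5,[0,0,0],-3],
    [0.5,[0,0,-0.0005],-6],
    [0.5,[0,0,-0.0005],-10],
    [0.5,[0,0,-0.0005],-14],
    [0.5,[0,0,-0.001],-18],
    [0.5,[0,0,-0.001],-22],
    [0.5,[0,0,-0.001],-25],
    [0.5,[0,0,-0.0015],-28],
    [0.5,[0,0,-0.0015],-30],
    [0.5,[0,0,-0.0015],-30]
  ]
}}

```text
t: 15.1
tool_pos: [425.1, -127.3, 69.2]
tcp_rot: [[-0.242, 0.97, -0.001], [0.97, 0.242, 0.0], [0.0, -0.001, -1.0]]
wrist_force: [-0.8, 0.8, -4.8]
gripper_width: 59.4
gripper_force: 55.0
```

```bash
python3 chk.py
```

```text
15.1 [ 425.1 -127.3   69.2] yaw 14.0 [-0.8  0.8 -4.8] [0.15 0.04 0.03] 59.39412955397781 54.97535212431103
dot px [204.4 167.8] 648 [385.8 -89.6 116.2] tool [ 46.1 -29.  -47. ]
dot px [277.4 239.7] 350 [ 435.2 -121.5  116.2] tool [  3.2  11.2 -47. ]
```

{"op": "arm_command", "data": {
  "deltas": [
    [0.5,[0,0,0.0005],0],
    [0.5,[0,0,0.0008],-3],
    [0.5,[0,0,0.0008],-7],
    [0.5,[0,0,0.0006],-11],
    [0.5,[0,0,0.0004],-15],
    [0.5,[0,0,0.0003],-19],
    [0.5,[0,0,0.0001],-22],
    [0.5,[0,0,0],-25],
    [0.5,[0,0,0],-28],
    [0.5,[0,0,0],-28]
  ]
}}

```text
t: 15.98
tool_pos: [425.9, -127.6, 69.6]
tcp_rot: [[-0.67, 0.742, 0.001], [0.742, 0.67, -0.0], [-0.001, 0.0, -1.0]]
wrist_force: [0.2, -0.0, -0.1]
gripper_width: 59.4
gripper_force: 55.0
```

```bash
python3 chk.py
```

```text
15.9833 [ 425.9 -127.6   69.6] yaw 42.1 [ 0.2 -0.  -0.1] [ 0.14 -0.08  0.  ] 59.44700516648431 54.98664885526523
dot px [313.4 166.5] 1153 [415.7 -73.3 116.6] tool [ 47.1  28.8 -47. ]
dot px [277.4 239.7] 350 [ 431.2 -118.1  116.6] tool [  3.5  10.3 -47. ]
```

{"op": "arm_command", "data": {
  "deltas": [
    [0.5,[0,0,-0.001],0],
    [0.5,[0,0,-0.002],0],
    [0.5,[0,0,-0.003],0],
    [0.5,[0,0,-0.004],0],
    [0.5,[0,0,-0.004],0]
  ]
}}

```text
t: 16.45
tool_pos: [425.7, -127.5, 73.7]
tcp_rot: [[-0.669, 0.743, 0.0], [0.743, 0.669, -0.0], [-0.0, 0.0, -1.0]]
wrist_force: [-0.2, 0.7, -0.7]
gripper_width: 59.4
gripper_force: 55.0
```

{"op": "arm_command", "data": {
  "deltas": [
    [0.5,[0,0,-0.005],0],
    [0.5,[0,0,-0.012],0],
    [0.5,[0,0,-0.02],0],
    [0.5,[0,0,-0.028],0],
    [0.5,[0,0,-0.036],0],
    [0.5,[0,0,-0.042],0],
    [0.5,[0,0,-0.046],0],
    [0.5,[0,0,-0.048],0],
    [0.5,[0,0,-0.048],0],
    [0.5,[0,0,-0.048],0],
    [0.5,[0,0,-0.048],0],
    [0.5,[0,0,-0.048],0]
  ]
}}

```text
t: 17.45
tool_pos: [425.3, -127.3, 121.1]
tcp_rot: [[-0.669, 0.743, -0.001], [0.743, 0.669, 0.0], [0.001, -0.0, -1.0]]
wrist_force: [0.2, -0.2, -0.7]
gripper_width: 59.5
gripper_force: 55.0
```

```bash
python3 - <<'E'
from h import *
s,p,R=pose();print(s["t"],p.round(2),R[:,2].round(4),s["wrist_force"].round(2),s["gripper_width"],s["gripper_force"])
# red sealing ring on the jar mouth (seen below the held lid), lid top
for nm in("scene","side"):
    im=capture(nm);cv2.imwrite(f"pics/raw_{nm}_end.png",im);h=cv2.cvtColor(im,cv2.COLOR_BGR2HSV)
    y0,x0=110,120; roi=h[y0:225,x0:215]
    for t,lo,hi in(("gold",(12,120,60),(28,255,255)),("red",(0,110,40),(7,255,255)),("red2",(165,90,40),(180,255,255))):
        m=cv2.inRange(roi,lo,hi)
        for c in cv2.findContours(m,0,cv2.CHAIN_APPROX_NONE)[0]:
            if cv2.contourArea(c)>25: x,y,w,g=cv2.boundingRect(c);print(nm,t,(x+x0,y+y0,w,g))
m=cv2.imread("pics/raw_scene_end.png")
for nm,z in(("scene",114),("side",114)):
    C=camera_model(nm);f=192/np.tan(np.radians(C["fovy"])/2);q=np.array(C["R"])@[425.5,-127.5,z]+np.array(C["t"]);print("expected mouth px",nm,f*q[0]/q[2]+C["cx"],f*q[1]/q[2]+C["cy"])
E
```

```text
17.45 [ 425.29 -127.33  121.08] [-6.e-04  2.e-04 -1.e+00] [ 0.19 -0.15 -0.67] 59.454468656018086 54.98744904063642
scene gold (155, 155, 11, 23)
scene red (145, 177, 21, 13)
side gold (149, 126, 21, 24)
expected mouth px scene 155.59264285271223 181.34595869691586
expected mouth px side 157.67588549104545 155.2714163892945
```

```bash
python3 -c "
from h import *
print(hand_in())"
```

```text
the job is handed in; nothing more can be done
None
```

The broken biscuit is on the saucer, and the lid is unscrewed and held level and still, centred about 35 mm above the jar's mouth; I handed the job in at about 17.6 s of the 42 s allowed, and no verdict came back.

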